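Check the tension gauge and fit the keyed mixer heads

TASK

Check the tube mixer before use: draw its sprung tension gauge out by the grip until the pointer stands on the near marker clip, hold it there for about three seconds, and let it go home. Then fit every loose white mixer head on a spindle of its own, turned so that its keyway drops over the key and it sits right down on the deck, and with all heads fitted draw the gauge out to the far marker clip, hold it about three seconds and let it go home again. Never draw the pointer well past the far clip, and leave the other things on the bench where they are.

Things in the scene. Friction and masses are not known exactly. Their poses are not given: they have to be found in the camera images.
- unit: white tube-mixer drive unit, fixed on the bench, 120 mm (its x) by 380 mm (its y), flat deck 45 mm above the bench. Origin on the bench under the line of the spindles; the box spans its y -175 to +205 mm; its front face (robot side) is at its x = -60 mm. Spindles stand at its y -125, -40 and +45 mm, the tension gauge lies at its y +147 mm
- gauge_slide (a joint): travel of the sprung tension-gauge slide, m: 0 = fully home, grows as the slide is drawn out along the unit's -x (out of the front, towards the robot side), stop at 0.065. A damped spring pulls it home: about 4 N at home, 1.8 N more for each 10 mm. It goes home by itself when let go
- gauge_grip (a point): top centre of the slide's grey upright grip, in front of the unit: a block 12 mm thick along the pull (unit x), 36 mm wide (unit y), 50 mm tall, its top 95 mm above the bench; the steel blade (20 mm wide, top 50 mm above the bench) joins its foot. At home 41 mm of clear space lie between it and the unit's front face. Axes as the unit's
- pointer (a point): tip region of the black pointer, a thin bar across the aluminium scale, carried by the slide (unit axes); it moves along the unit's -x as the slide is drawn, 1 mm for each mm
- mark_near (a point): near marker: a dark clip 8 mm long (along unit x) on the aluminium scale strip, the one nearer to the pointer's home place (10 to 22 mm of travel). Site at its middle, unit axes; the pointer is on the mark when its bar is within the clip's length
- mark_far (a point): far marker: a like clip farther along the scale (34 to 48 mm of travel). Site at its middle, unit axes
- spindle1: steel spindle no. 1 of the unit, upright, 16 mm diameter, 50 mm tall (top 5 mm tapered). Origin on its axis at the deck (45 mm above the bench). Its key is a rib 6 mm wide on its +x side, reaching 15 mm from the axis, from the deck to 22 mm above it; higher up the spindle is plain. It is braked and does not turn by hand
- spindle2: steel spindle no. 2 of the unit, upright, 16 mm diameter, 50 mm tall (top 5 mm tapered). Origin on its axis at the deck (45 mm above the bench). Its key is a rib 6 mm wide on its +x side, reaching 15 mm from the axis, from the deck to 22 mm above it; higher up the spindle is plain. It is braked and does not turn by hand
- spindle3: steel spindle no. 3 of the unit, upright, 16 mm diameter, 50 mm tall (top 5 mm tapered). Origin on its axis at the deck (45 mm above the bench). Its key is a rib 6 mm wide on its +x side, reaching 15 mm from the axis, from the deck to 22 mm above it; higher up the spindle is plain. It is braked and does not turn by hand
- headA: white plastic mixer head, 38 mm high; all alike, some may be absent. Foot plate 56 x 56 x 8 mm, square boss 34 x 34 mm above it, sides along its x and y. 19 mm square through-bore; a 9 mm keyway slot opens it through boss and plate on its +x side. Origin: centre of underside, z up. On a spindle it rests on the key, 22 mm up, until slot and key agree to 0.1 rad, then drops
- headB: white plastic mixer head, 38 mm high; all alike, some may be absent. Foot plate 56 x 56 x 8 mm, square boss 34 x 34 mm above it, sides along its x and y. 19 mm square through-bore; a 9 mm keyway slot opens it through boss and plate on its +x side. Origin: centre of underside, z up. On a spindle it rests on the key, 22 mm up, until slot and key agree to 0.1 rad, then drops
- headC: white plastic mixer head, 38 mm high; all alike, some may be absent. Foot plate 56 x 56 x 8 mm, square boss 34 x 34 mm above it, sides along its x and y. 19 mm square through-bore; a 9 mm keyway slot opens it through boss and plate on its +x side. Origin: centre of underside, z up. On a spindle it rests on the key, 22 mm up, until slot and key agree to 0.1 rad, then drops
- tip_box: bystander: closed blue plastic tip box, 80 x 115 mm, 45 mm high; origin at the middle of its underside
- beaker: bystander: clear plastic beaker, 84 mm wide, 110 mm high; origin at the middle of its underside
- reagent: bystander: white reagent jar, 44 mm wide, 75 mm high; origin at the middle of its underside
- sample_pot: bystander: small clear pot with lid, 40 mm wide, 40 mm high; origin at the middle of its underside
- slide_box: bystander: cardboard slide box, 85 x 45 mm, 30 mm high; origin at the middle of its underside
- glove_box: bystander: pale blue glove carton, 120 x 220 mm, 65 mm high; origin at the middle of its underside
Not all that is in view belongs to the job. Leave any purple look-alike of the headB alone. What is shaped like the headC but turquoise is not meant.

How it is judged:
On the way, in this order (a step that is already met when the one before it is completed fails the run):
1. the gauge pointer is held on the near marker for 2 s (x of pointer in the frame of mark_near between -0.004 and 0.004 m), for 2 s.
2. every head present is keyed and down on a spindle, with the gauge home ((distance between headA and spindle1 below 0.005 m or distance between headA and spindle2 below 0.005 m or distance between headA and spindle3 below 0.005 m) and (distance between headB and spindle1 below 0.005 m or distance between headB and spindle2 below 0.005 m or distance between headB and spindle3 below 0.005 m) and (distance between headC and spindle1 below 0.005 m or distance between headC and spindle2 below 0.005 m or distance between headC and spindle3 below 0.005 m) and value of joint gauge_slide below 0.003 m), for 0.3 s.
3. with the heads fitted, the gauge pointer is held on the far marker for 2 s ((distance between headA and spindle1 below 0.005 m or distance between headA and spindle2 below 0.005 m or distance between headA and spindle3 below 0.005 m) and (distance between headB and spindle1 below 0.005 m or distance between headB and spindle2 below 0.005 m or distance between headB and spindle3 below 0.005 m) and (distance between headC and spindle1 below 0.005 m or distance between headC and spindle2 below 0.005 m or distance between headC and spindle3 below 0.005 m) and x of pointer in the frame of mark_far between -0.004 and 0.004 m), for 2 s.
At the end, for the whole second after the job is handed in: Every head present is on a spindle with its underside's centre within 5 mm of the spindle's foot on the deck (possible only with the keyway over the key), still and released, and the gauge slide is home within 3 mm (all of step 2 and contact force between each of headA, headB, headC and the fingers below 0.2 N and linear speed of each of headA, headB, headC below 0.02 m/s); the robot touches nothing.
It fails at once if the gauge was drawn more than 10 mm past the far marker (x of pointer in the frame of mark_far below -0.01 m).
It fails at once if a bystander was moved by more than 40 mm (distance of any of tip_box, beaker, reagent, sample_pot, slide_box, glove_box from where it was at the start of the episode above 0.04 m).
Of headA, headB, headC only 2 to 3 are there at a start; the rules pass over those that are not, and their reading is None.
At some moment in a run one of headA, headB, headC may be knocked a few centimetres aside while the robot is not near it.
Once in a run the grip may slacken for a moment while it holds something.
It also fails if it takes over 210 s, if anything falls off the work surface, if the arm or the gripper's body presses on something with over 40 N, if the wrist force passes 120 N, or if a joint passes its speed limit or range.

ROBOT

A 6-joint arm with a two-finger parallel gripper is mounted at the origin on the work surface. World frame = base frame: x ahead of the robot, y to its left, z up, the work surface at z = 0. Lengths are in m, angles in rad, forces in N, time in s.
With the tool pointing down it reaches from about 0.325 to 0.9 m from the base axis. Payload 6.1 kg.
Tool frame: the origin (TCP) lies at the very end of the fingers, on their centre line; the grasp point (between the pads) lies arm.hold_point_z behind it (arm.hold_point_z is the distance from the TCP to the grasp point, in m); z points along the fingers, y is the line along which they close (so a half turn about z gives the same grasp; the last joint's range is limited). The gripper opens to 87 mm and grips with 3 to 60 N. Pads are 19 mm wide; open, the fingers measure 117 mm over their backs; the gripper's body (75 mm by 190 mm) begins 51 mm behind the grasp point.
Start: joints at [1.219, 0.22, 1.526, -0, 1.395, -0.126], TCP at [0.14, 0.609, 0.194] pointing down, gripper open.
Joint ranges: [-2.98, 2.98], [-0.91, 2.08], [0.09, 2.57], [-1.24, 4.39], [0.2, 2.65], [-2.68, 2.68]. Speed limits (rad/s): [2.57, 2.57, 3.01, 3.14, 3.14, 3.14].

INTERFACE

Orientations are given as a unit quaternion [w, x, y, z].
In Python, from station import observe, grab_frame, arm, look_for, spot_point gives the robot as it stands.
- The arm moves only by the tool carry_out, never from a script. Its argument "moves" is a list of rows, each a list of 2 entries, a list of its own where there are three numbers: the shift along the tool's x, y, z in m, then the turn, a rotation vector about the tool's x, y, z in degrees. A call has 1 to 20 rows; each row shifts and turns the commanded pose from where the row before left it, along the tool's axes as they then stand; what a row does not reach is not made up. A row lasts 1/8 s, in which the tool goes at most 62.5 mm and 10.7 degrees, less where a joint would pass 70% of its speed; a pose out of reach is approached as far as the arm can. A call with a gripper value outside its range is refused whole. "jaw" is the closure, from -1 (fully open) to 1 (shut), set as the call begins (left out, the last holds). The fingers move at their own pace and stop on an object; "grip_force" is the grip in N (left out, the last holds). Time passes only in rows, so rows that do not move let the fingers close. It gives the time, the measured TCP pose, the force, the opening and the grip force at its end, in the units of the state.
- observe(): the state, without advancing time (a new reading comes with each control period).
- grab_frame(name): name is "scene" or "top"; returns a dict with "pixels" (384x512x3 uint8, red, green, blue), "range_z" (384x512 float32, m along the optical axis (not along the pixel's ray), 0 where there is no reading), "camera_matrix" (3x3 intrinsics, pixels), "R" (3x3) and "t" (3): a world point X has camera coordinates R X + t. Camera axes: x right, y down, z forward; pixel columns grow to the right and rows downward; lengths in m; the calibration is good to about 2 mm. A picture is of the moment at which its call begins.
- arm.sign_off(): hands the job in; it is judged then, once.
Trained networks look in a picture, given as the dict that the camera call returned (one of the last four; its "shot" number tells which), for a name from the list of things; names that differ only in an ending like _2 or _b are one class to them, and where a whole thing is asked for, a point or a joint stands for the part that bears it (a point fixed in the world has none). Each returns a list of dicts, best first, with "conf" (0 to 1); they miss things now and then, are a little off and sometimes report something else, mostly with a low value. They report only what shows in the picture. A call takes as long as a camera call. They do not tell look-alikes from the thing itself.
- look_for(picture, target): "position" ([x, y, z] in m, in the coordinates of the camera as it stood for that picture, good to about 4 mm: the middle of the surface that is visible of it).
- spot_point(picture, target): "position" ([x, y, z] in m, in the coordinates of the camera as it stood for that picture, good to about 4 mm: a listed point, or the origin of a listed thing).
The state is a dict: "time": time; "joint_positions": joint angles; "joint_velocities": joint speeds; "joint_torque": joint torques, N m; "ee_pos": TCP position; "orientation": TCP orientation; "contact_force": force on the tool from outside, world axes, zero at the start; "ft_torque": the same for the moment, N m; "opening": finger opening in m; "grip_force": force on a finger pad.
Only numpy, scipy, OpenCV 4.12 (cv2) and the standard library are available. Lean on these libraries where they do the work, as an engineer would, in place of code of your own. Each camera call takes 0.05 s, during which the arm holds its last target. There are 200 camera calls.

## Working session

There is one attempt and no reset: what is moved stays moved. The work goes in short steps, Python scripts to look and compute and a tool call to move; the robot and the scene stay as the last step left them, time stands still between calls to the robot, and variables do not carry over. Pictures are saved under pics/ and viewed, at most 14 in all, crops included, and the job is handed in when it is done.

Besides the shell and the picture viewer there is one more tool, called in YAML: its name, and indented under it one key for each argument. carry_out: Moves the arm, as the interface text tells. Its arguments: {"type":"object","properties":{"moves":{"type":"array","items":{"type":"array"}},"jaw":{"type":"number"},"grip_force":{"type":"number"}},"required":["moves"]}

```bash
mkdir -p pics; cat > h.py <<'E'
import numpy as np,cv2
from station import observe, grab_frame, arm, look_for, spot_point
def w(p,c): return np.array(p['R']).T@(np.array(c)-np.array(p['t']))
def save(p,n): cv2.imwrite('pics/'+n,cv2.cvtColor(p['pixels'],cv2.COLOR_RGB2BGR))
def px(p,X):
    c=np.array(p['R'])@np.array(X)+np.array(p['t']); q=np.array(p['camera_matrix'])@c; return q[:2]/q[2]
def cloud(p):
    z=p['range_z']; K=np.array(p['camera_matrix']); v,u=np.mgrid[:384,:512]
    C=np.stack([(u-K[0,2])/K[0,0]*z,(v-K[1,2])/K[1,1]*z,z],-1)
    W=(C-np.array(p['t']))@np.array(p['R']); W[z==0]=np.nan; return W
E
python3 - <<'E'
from h import *
print(observe(), arm.hold_point_z)
for n in ('scene','top'):
    p=grab_frame(n); save(p,n+'0.png'); print(n,p['R'],p['t'],p['camera_matrix'])
    for t in ['unit','gauge_grip','pointer','mark_near','mark_far','spindle1','spindle2','spindle3','headA']:
        for d in spot_point(p,t)[:5]:
            X=w(p,d['position']);print(n,t,round(d['conf'],2),X.round(4),px(p,X).round())
E
```

```text
{'time': 0.0, 'joint_positions': array([ 1.21892361e+00,  2.21235412e-01,  1.52758807e+00,  1.40630015e-05,
        1.39473228e+00, -1.26094416e-01]), 'joint_velocities': array([-0.00064817,  0.00085843, -0.00058442,  0.00050378,  0.00020993,
       -0.00097091]), 'joint_torque': array([ 7.93638046e-04, -4.94603741e+01, -3.87382150e+01,  7.00921495e-02,
        5.68151590e-02, -1.36574326e-04]), 'ee_pos': array([0.1396754 , 0.6084973 , 0.19244377]), 'orientation': array([-2.39074215e-04,  1.12650702e-01,  9.93634166e-01, -9.52021326e-04]), 'contact_force': array([ 0.45127891, -0.64385491,  0.44481337]), 'ft_torque': array([ 0.01694426,  0.02783699, -0.05104555]), 'grip_force': 0.0, 'opening': 0.0870059368688226} 0.0187
scene [[-0.01196227  0.99981776 -0.01487779]
 [ 0.56290849 -0.00556385 -0.8265005 ]
 [-0.82643266 -0.01826166 -0.56273935]] [ 0.00576674 -0.27074509  1.77665934] [[392.16079169   0.         247.07449629]
 [  0.         392.16079169 187.12560136]
 [  0.           0.           1.        ]]
scene unit 0.63 [ 0.5917  0.0656 -0.0021] [267. 207.]
scene gauge_grip 0.81 [0.469
[... 1319 characters left out ...]
k_near 0.45 [ 0.355  -0.3463  0.0014] [357. 265.]
top mark_far 0.46 [ 0.5033 -0.376  -0.0008] [365. 220.]
top mark_far 0.45 [ 0.4717 -0.2406 -0.0096] [324. 229.]
top spindle1 0.68 [0.5858 0.1148 0.0426] [216. 193.]
top spindle1 0.63 [0.5945 0.0261 0.0402] [244. 191.]
top spindle1 0.55 [ 0.6062 -0.0526  0.041 ] [269. 187.]
top spindle2 0.68 [0.5858 0.1148 0.0426] [216. 193.]
top spindle2 0.63 [0.5945 0.0261 0.0402] [244. 191.]
top spindle2 0.55 [ 0.6062 -0.0526  0.041 ] [269. 187.]
top spindle3 0.68 [0.5858 0.1148 0.0426] [216. 193.]
top spindle3 0.63 [0.5945 0.0261 0.0402] [244. 191.]
top spindle3 0.55 [ 0.6062 -0.0526  0.041 ] [269. 187.]
top headA 0.65 [ 0.4694 -0.2407 -0.0066] [324. 230.]
```

View pics/scene0.png

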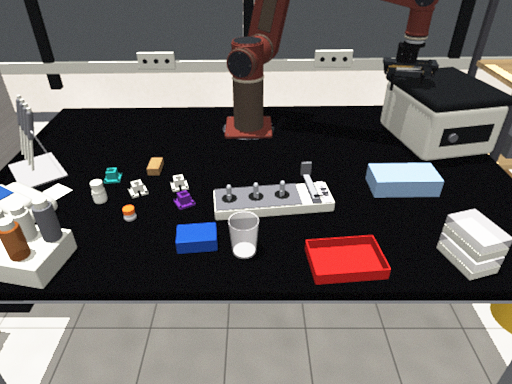

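View pics/top0.png

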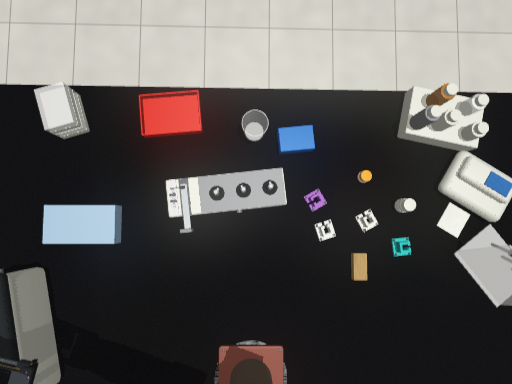

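The scene and top views agree. White heads are at top px (325,230) and (367,220), the purple look-alike at (315,200) and the turquoise one at (401,247). The spindles are at (216,193), (244,190) and (269,187), and the gauge is at (180,205). The two white ones fit the description; I'll confirm that in an enlarged crop.

```bash
python3 - <<'E'
from h import *
p=grab_frame('top')
im=cv2.cvtColor(p['pixels'],cv2.COLOR_RGB2BGR)
a=cv2.resize(im[185:260,295:420],(400,240),interpolation=cv2.INTER_CUBIC)
b=cv2.resize(im[162:240,160:295],(800,462)[:2],interpolation=cv2.INTER_CUBIC)[:, :]
b=cv2.resize(b,(600,346))
c=cv2.resize(im[172:222,160:205],(200,222),interpolation=cv2.INTER_CUBIC)
o=np.zeros((590,600,3),np.uint8); o[:240,:400]=a; o[:222,400:]=c; o[244:]=b
cv2.imwrite('pics/crop1.png',o)
W=cloud(p)
for t in ['headA','mark_near','mark_far','pointer','gauge_grip']:
  for d in spot_point(p,t)[:5]:
    X=w(p,d['position']);print(t,round(d['conf'],2),X.round(4),px(p,X).round())
for n,(u,v) in {'h1':(325,230),'h2':(367,220)}.items():
    win=W[v-14:v+15,u-14:u+15].reshape(-1,3); col=p['pixels'][v-14:v+15,u-14:u+15].reshape(-1,3).astype(int)
    m=(col.min(1)>110)&(win[:,2]>0.002); q=win[m]
    print(n,m.sum(),np.nanmin(q,0),np.nanmax(q,0),np.nanmedian(q[:,2]))
    for zr in ((0.003,.016),(.028,.05)):
        s=q[(q[:,2]>zr[0])&(q[:,2]<zr[1])]
        if len(s)>5: print(zr,len(s),cv2.minAreaRect((s[:,:2]).astype(np.float32)))
E
```

```text
headA 0.58 [ 0.4874  0.5375 -0.0012] [ 87. 223.]
headA 0.25 [ 0.5051 -0.3752 -0.    ] [365. 220.]
mark_near 0.37 [ 0.4889  0.5366 -0.0019] [ 87. 223.]
pointer 0.66 [0.6019 0.2595 0.0463] [171. 188.]
pointer 0.39 [ 0.6471 -0.3695  0.0012] [363. 177.]
gauge_grip 0.6 [0.4639 0.2026 0.0934] [185. 232.]
h1 243 [ 0.43741241 -0.27291924  0.00208352] [ 0.50316068 -0.20740302  0.04282511] 0.008996580016785275
(0.003, 0.016) 143 ((0.4700573682785034, -0.23935943841934204), (0.057713303714990616, 0.05677792429924011), 17.496444702148438)
(0.028, 0.05) 83 ((0.46927863359451294, -0.2391912192106247), (0.03378300741314888, 0.03437996655702591), 18.64596176147461)
h2 226 [ 0.46779397 -0.41304524  0.0020274 ] [ 0.53714237 -0.34278264  0.04301775] 0.009060044965485922
(0.003, 0.016) 125 ((0.502094030380249, -0.37758389115333557), (0.055498331785202026, 0.05610363185405731), 28.934968948364258)
(0.028, 0.05) 84 ((0.5025109648704529, -0.3781847655773163), (0.03366556763648987, 0.034440089017152786), 28.075716018676758)
```

View pics/crop1.png

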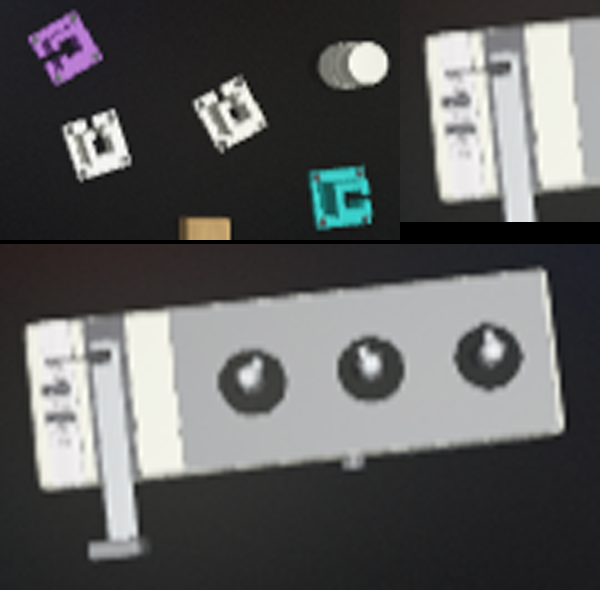

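Crop: two white heads (1 at px 325,230; 2 at px 367,220), plus the purple and turquoise ones, which I leave alone. I need a larger view of the keyway and key directions, plus a sub-pixel scale reading.

```bash
python3 - <<'E'
from h import *
p=grab_frame('top'); s=grab_frame('scene')
def crop(p,u,v,h,S=260):
    im=cv2.cvtColor(p['pixels'],cv2.COLOR_RGB2BGR)
    M=np.float32([[S/(2*h),0,S/2-u*S/(2*h)],[0,S/(2*h),S/2-v*S/(2*h)]])
    return cv2.warpAffine(im,M,(S,S),flags=cv2.INTER_CUBIC)
H1=[.4695,-.2393,.03];H2=[.5023,-.378,.03]
S=[[.6064,-.0525,.06],[.5985,.028,.06],[.5858,.1148,.06]]
r1=np.hstack([crop(p,*px(p,H1),12),crop(p,*px(p,H2),12),crop(p,*px(p,[.61,.255,.05]),16)])
r2=np.hstack([crop(p,*px(p,x),14) for x in S])
cv2.imwrite('pics/crop2.png',np.vstack([r1,r2]))
r3=np.hstack([crop(s,*px(s,x),16) for x in (H1,H2,[.59,.25,.05])]);r4=np.hstack([crop(s,*px(s,x),16) for x in S])
cv2.imwrite('pics/crop3.png',np.vstack([r3,r4]))
np.savez('f.npz',pt=p['pixels'],zt=p['range_z'])
g=p['pixels'].min(2); u0,v0=px(p,[.61,.255,.05]).round().astype(int);print(u0,v0);print(g[v0-6:v0+22,u0-8:u0+10])
E
```

```text
172 185
[[ 38  38  38  58  79 141 146 177 191 194 195 156 173 179 148 121 148 134]
 [ 37  60 158 173 186 214 216 228 234 237 235 208 222 222 181 123 126 124]
 [ 39  79 206 222 227 236 236 235 237 239 236 218 231 229 172 123 126 124]
 [ 40  89 212 230 230 237 236 235 237 239 236 226 230 229 186 123 126 123]
 [ 40  86 208 230 229 237 237 235 237 238 236 236 230 230 209 123 127 139]
 [ 40  70 205 231 229 237 237 235 237 238 236 236 220 230 220 125 164 191]
 [ 39  64 207 231 229 232 236 235 237 239 237 236 198 230 229 121 165 187]
 [ 39  62 208 231 229 230 236 235 237 238 237 236 181 230 218 120 110 111]
 [ 39  59 201 230 229 236 214 214 206 204 203 201 145 195 176 107  93  93]
 [ 40  57 196 228 229 234 155 152 140 171 202 199 194 193 196 152  98 106]
 [ 39  52 177 225 230 235 202 177 186 184 227 238 234 230 229 186 131 182]
 [ 40  49 146 223 230 235 236 224 223 207 226 238 228 230 229 186 142 214]
 [ 42  45 123 218 230 234 237 236 215 224 227 237 222 230 229 186 129 214]
 [ 40  43 101 213 230 233 237 236 194 181 183 228 230 230 229 199 129 213]
 [ 41  43  89 210 229 215 206 205 182 124 
[... 308 characters left out ...]
239 192 231 230 147 176]
 [ 41  42  59 200 229 230 236 236 206 224 210 213 239 221 230 230 162 167]
 [ 41  42  56 182 227 230 218 214 207 208 187 188 216 234 231 230 176 155]
 [ 42  43  50 153 224 229 167 144 135 136 137 133 151 220 231 230 188 145]
 [ 41  41  48 131 220 229 144  97 126 132 120 131 122 212 231 230 187 130]
 [ 43  42  44 103 216 230 192 200 201 160 178 206 206 221 231 230 200 131]
 [ 42  43  45  99 213 230 223 237 223 194 188 227 238 216 231 230 211 130]
 [ 43  43  44  87 209 232 230 226 223 222 206 226 238 227 231 230 221 129]
 [ 42  42  44  73 205 232 230 226 235 223 224 227 238 240 221 231 230 128]
 [ 42  42  42  67 207 232 230 231 235 208 208 199 238 240 199 231 230 128]]
```

View pics/crop2.png

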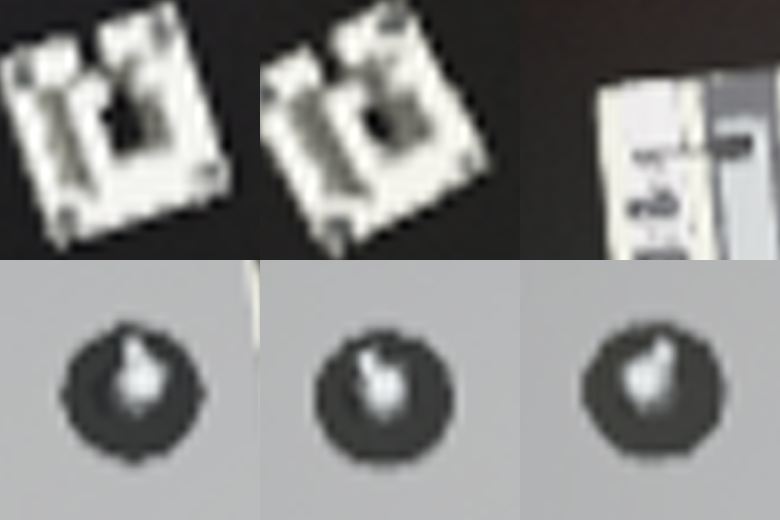

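View pics/crop3.png

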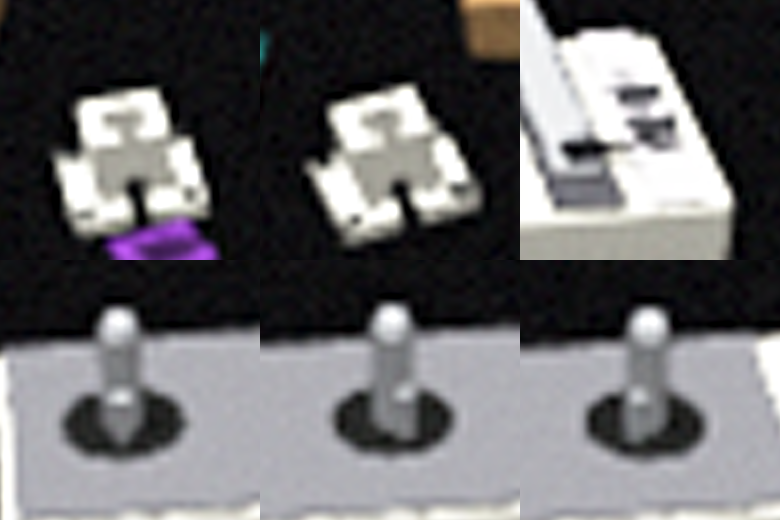

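Keyways: head 1 points about +18°, head 2 about +28° (world yaw, image up = +x, left = +y). The keys differ by spindle: 1 is near 0°, 2 leans to +y, 3 leans to -y. On the scale the pointer is at row ~188, the near clip at ~194 and the far clip at ~201. Next I compute these more exactly and plan the grip approach.

```bash
cat >> h.py <<'E'
from scipy.spatial.transform import Rotation as Ro
def rot(): 
    q=observe()['orientation']; return Ro.from_quat([q[1],q[2],q[3],q[0]])
def yaw_y():
    y=rot().apply([0,1,0]); return np.degrees(np.arctan2(y[1],y[0]))
def plan(X,yaw):
    "tool turn about z (deg), then shift in the tool frame after that turn (tool down)"
    o=observe(); cur=yaw_y(); d=(yaw-cur+90)%180-90
    a=np.radians(cur+d); y=np.array([np.cos(a),np.sin(a),0]); z=np.array([0,0,-1.]); x=np.cross(y,z)
    D=np.array(X)-o['ee_pos']
    print('cur',o['ee_pos'].round(4),'yaw',cur.round(2),'turn',round(-d,2),'shift mm',(1e3*np.array([D@x,D@y,D@z])).round(1),'j',o['joint_positions'].round(2))
E
python3 - <<'E'
from h import *
for n in ('top','scene'):
    p=grab_frame(n); W=cloud(p); g=p['pixels'].astype(int)
    m=(abs(W[...,0]-.467)<.03)&(abs(W[...,1]-.203)<.04)&(W[...,2]>.08)&(W[...,2]<.11)
    print(n,'grip',m.sum(),W[m].mean(0).round(4),cv2.minAreaRect(W[m][:,:2].astype(np.float32)))
    for S in ([.6064,-.0525],[.5985,.028],[.5858,.1148]):
        r=np.hypot(W[...,0]-S[0],W[...,1]-S[1])
        d=(r<.05)&(g.max(2)<75)&(abs(W[...,2]-.046)<.012)
        c=W[d][:,:2]; (cx,cy),ax,_=cv2.fitEllipse(cv2.convexHull(c.astype(np.float32)))
        t=(r<.02)&(W[...,2]>.085)
        dx=W[...,0]-cx;dy=W[...,1]-cy;r=np.hypot(dx,dy)
        k=(r>.0095)&(r<.017)&(W[...,2]>.057)&(W[...,2]<.071)
        print('disc',round(cx,4),round(cy,4),np.round(ax,3),'top',W[t].mean(0).round(4) if t.any() else None,'deckz',np.median(W[d][:,2]).round(4),'key',k.sum(),np.degrees(np.arctan2(dy[k].mean(),dx[k].mean())).round(1) if k.any() else None, np.degrees(np.arctan2(dy[k],dx[k])).round())
yy=np.array([.5858-.6064,.1148+.0525]);print('unit yaw',np.degrees(np.arctan2(-yy[0],yy[1])))
plan([.467,.203,.18],7)
E
```

```text
top grip 48 [0.467  0.2023 0.0927] ((0.46715638041496277, 0.20257246494293213), (0.011673354543745518, 0.035049136728048325), 6.550766944885254)
disc 0.6068 -0.0541 [0.044 0.044] top [ 0.6049 -0.0534  0.0923] deckz 0.045 key 3 30.5 [ 15.  -3. 146.]
disc 0.5972 0.03 [0.041 0.045] top [0.5953 0.0299 0.0915] deckz 0.0445 key 4 84.0 [  33.   18.  162. -160.]
disc 0.5865 0.1144 [0.042 0.044] top [0.5851 0.1146 0.0915] deckz 0.0447 key 4 -23.9 [-12. -17. -30. -42.]
scene grip 52 [0.4748 0.202  0.0892] ((0.4743315577507019, 0.20214861631393433), (0.01444638054817915, 0.0344880148768425), 10.410929679870605)
disc 0.6072 -0.0566 [0.044 0.046] top [ 0.6132 -0.0536  0.0913] deckz 0.0452 key 13 23.1 [-22.  35.  43.  14.  28.  53.  -3.  11.  30.  30.  49.  10.  20.]
disc 0.5986 0.0294 [0.04  0.047] top [0.6027 0.0301 0.0907] deckz 0.0454 key 10 16.3 [ 47.   6.  30. -28. -10.   6.  16.  28.  20.  31.]
disc 0.5874 0.1134 [0.038 0.045] top [0.5922 0.1142 0.0907] deckz 0.0451 key 14 2.4 [-21.  39. -15.  17.  33. -13.  -1.  16.  42. -32. -15.  -1.  18.  -1.]
unit yaw 7.0196158432322555
cur [0.1399 0.6091 0.1935] yaw 77.06 turn 70.06 shift mm [-443.   275.1   13.5] j [ 1.22  0.22  1.53  0.    1.39 -0.13]
```

carry_out:
  moves:
    - [[0,0,0],[0,0,10]]
    - [[0,0,0],[0,0,10]]
    - [[0,0,0],[0,0,10]]
    - [[0,0,0],[0,0,10]]
    - [[0,0,0],[0,0,10]]
    - [[0,0,0],[0,0,10]]
    - [[0,0,0],[0,0,10]]
    - [[-44,27.5,0],[0,0,0]]
  jaw: 0.05

```text
time: 2.5
ee_pos: [0.1779, 0.5619, 0.1931]
orientation: [-0.0, 0.662, 0.75, 0.0]
contact_force: [1.8, -0.6, 0.8]
opening: 0.0413
grip_force: 0.0
```

```bash
python3 - <<'E'
from h import *
plan([.467,.2025,.14],7)
E
```

```text
cur [0.1779 0.5619 0.1931] yaw 7.17 turn 0.17 shift mm [-392.   243.1   53.1] j [1.13 0.14 1.62 0.   1.38 1.  ]
```

carry_out:
  moves:
    - [[-0.049,0.0304,0],[0,0,0]]
    - [[-0.049,0.0304,0],[0,0,0]]
    - [[-0.049,0.0304,0],[0,0,0]]
    - [[-0.049,0.0304,0],[0,0,0]]
    - [[-0.049,0.0304,0.01],[0,0,0]]
    - [[-0.049,0.0304,0.014],[0,0,0]]
    - [[-0.049,0.0304,0.014],[0,0,0]]
    - [[-0.049,0.0304,0.014],[0,0,0]]
    - [[0,0,0],[0,0,0]]

```text
time: 3.62
ee_pos: [0.4701, 0.1981, 0.1404]
orientation: [-0.0, 0.664, 0.747, -0.001]
contact_force: [-0.4, 0.7, 0.8]
opening: 0.0414
grip_force: 0.0
```

```bash
python3 - <<'E'
from h import *
plan([.467,.2025,.062],7)
E
```

```text
cur [0.4701 0.1981 0.1404] yaw 6.74 turn -0.26 shift mm [ 4.7 -2.6 78.4] j [ 0.24 -0.01  1.88 -0.    1.28  0.13]
```

carry_out:
  moves:
    - [[0.0047,-0.0026,0.02],[0,0,0]]
    - [[0,0,0.03],[0,0,0]]
    - [[0,0,0.028],[0,0,0]]
    - [[0,0,0],[0,0,0]]

```text
time: 4.12
ee_pos: [0.4631, 0.2062, 0.0617]
orientation: [-0.001, 0.662, 0.75, -0.002]
contact_force: [-0.1, -1.0, 0.4]
opening: 0.0414
grip_force: 0.0
```

carry_out:
  moves:
    - [[0,0,0],[0,0,0]]
    - [[0,0,0],[0,0,0]]
    - [[0,0,0],[0,0,0]]
    - [[0,0,0],[0,0,0]]
    - [[0,0,0],[0,0,0]]
    - [[0,0,0],[0,0,0]]
  jaw: 1
  grip_force: 30

```text
time: 4.88
ee_pos: [0.467, 0.2061, 0.0645]
orientation: [0.001, 0.662, 0.749, 0.001]
contact_force: [4.1, 1.9, 3.5]
opening: 0.0102
grip_force: 30.0
```

carry_out:
  moves:
    - [[0,-0.006,0],[0,0,0]]
    - [[0,-0.006,0],[0,0,0]]
    - [[0,-0.0065,0],[0,0,0]]
    - [[0,0,0],[0,0,0]]
    - [[0,0,0],[0,0,0]]
    - [[0,0,0],[0,0,0]]

```text
time: 5.62
ee_pos: [0.4492, 0.204, 0.0645]
orientation: [0.001, 0.662, 0.749, 0.002]
contact_force: [6.4, 2.3, 0.8]
opening: 0.0102
grip_force: 30.0
```

```bash
python3 - <<'E'
from h import *
def crop(p,u,v,h,S=390):
    im=cv2.cvtColor(p['pixels'],cv2.COLOR_RGB2BGR)
    M=np.float32([[S/(2*h),0,S/2-u*S/(2*h)],[0,S/(2*h),S/2-v*S/(2*h)]])
    return cv2.warpAffine(im,M,(S,S),flags=cv2.INTER_CUBIC)
X=[.59,.255,.05]
p=grab_frame('top');s=grab_frame('scene')
cv2.imwrite('pics/near.png',np.hstack([crop(p,*px(p,X),18),crop(s,*px(s,X),18)]))
plan([.467,.2025,.062],7)
E
```

```text
cur [0.4492 0.204  0.0645] yaw 7.05 turn 0.05 shift mm [-3.7 17.5  2.5] j [0.27 0.04 1.98 0.   1.11 0.14]
```

View pics/near.png

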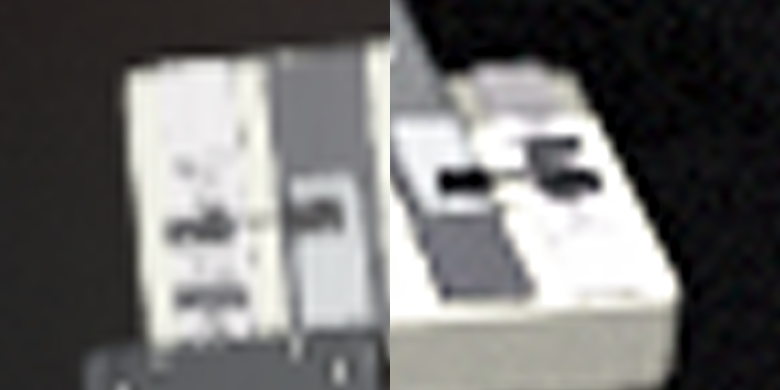

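The bar at (260,220) runs onto the near clip at (200,228), so the pointer is centred on it within about 1 mm. I hold it there.

carry_out:
  moves:
    - [[0,0,0],[0,0,0]]
    - [[0,0,0],[0,0,0]]
    - [[0,0,0],[0,0,0]]
    - [[0,0,0],[0,0,0]]
    - [[0,0,0],[0,0,0]]
    - [[0,0,0],[0,0,0]]
    - [[0,0,0],[0,0,0]]
    - [[0,0,0],[0,0,0]]
    - [[0,0,0],[0,0,0]]
    - [[0,0,0],[0,0,0]]
    - [[0,0,0],[0,0,0]]
    - [[0,0,0],[0,0,0]]
    - [[0,0,0],[0,0,0]]
    - [[0,0,0],[0,0,0]]
    - [[0,0,0],[0,0,0]]
    - [[0,0,0],[0,0,0]]
    - [[0,0,0],[0,0,0]]
    - [[0,0,0],[0,0,0]]
    - [[0,0,0],[0,0,0]]
    - [[0,0,0],[0,0,0]]

```text
time: 8.22
ee_pos: [0.4492, 0.204, 0.0645]
orientation: [0.001, 0.662, 0.749, 0.002]
contact_force: [6.6, 3.4, 1.4]
opening: 0.0104
grip_force: 30.0
```

carry_out:
  moves:
    - [[0,0,0],[0,0,0]]
    - [[0,0,0],[0,0,0]]
    - [[0,0,0],[0,0,0]]

```text
time: 8.6
ee_pos: [0.4492, 0.204, 0.0645]
orientation: [0.001, 0.662, 0.749, 0.002]
contact_force: [6.3, 2.0, 1.3]
opening: 0.01
grip_force: 30.0
```

carry_out:
  moves:
    - [[0,0.006,0],[0,0,0]]
    - [[0,0.006,0],[0,0,0]]
    - [[0,0.0065,0],[0,0,0]]
    - [[0,0,0],[0,0,0]]
    - [[0,0,0],[0,0,0]]

```text
time: 9.22
ee_pos: [0.4668, 0.2061, 0.0644]
orientation: [0.001, 0.662, 0.749, 0.001]
contact_force: [4.3, 0.8, 5.2]
opening: 0.0105
grip_force: 30.0
```

carry_out:
  moves:
    - [[0,0,0],[0,0,0]]
    - [[0,0,0],[0,0,0]]
    - [[0,0,0],[0,0,0]]
    - [[0,0,0],[0,0,0]]
    - [[0,0,-0.02],[0,0,0]]
    - [[0,0,-0.03],[0,0,0]]
    - [[0,0,-0.03],[0,0,0]]
    - [[0,0,0],[0,0,0]]
  jaw: 0.05

```text
time: 10.22
ee_pos: [0.4673, 0.2063, 0.1459]
orientation: [0.001, 0.662, 0.749, 0.002]
contact_force: [1.3, 0.8, 0.6]
opening: 0.0415
grip_force: 0.0
```

```bash
cat > key.py <<'E'
from h import *
from scipy.optimize import minimize
def hull(p,P,k,off,u0,v0,n):
    q=np.array([px(p,x) for x in P])-[u0,v0]+off
    m=np.zeros((n*k,n*k),np.uint8); cv2.fillConvexPoly(m,cv2.convexHull(np.round((q+.5)*k).astype(np.int32)),1); return m
th=np.linspace(0,2*np.pi,24)
def fit(p,S,n=28,k=8):
    u0,v0=(px(p,[*S,.06])-n/2).astype(int)
    g=p['pixels'][v0:v0+n,u0:u0+n].astype(float).mean(2)
    g=cv2.GaussianBlur(g,(0,0),.4)
    ring=lambda r,z:[[S[0]+r*np.cos(a),S[1]+r*np.sin(a),z] for a in th]
    res=[]
    for dx in np.arange(-1.5,1.6,.5):
     for dy in np.arange(-1.5,1.6,.5):
      off=np.array([dx,dy]); D=hull(p,ring(.022,.045),k,off,u0,v0,n)
      cyl=hull(p,ring(.008,.045)+ring(.008,.09)+ring(.005,.095),k,off,u0,v0,n)
      Dm=cv2.resize(D*1.,(n,n),interpolation=cv2.INTER_AREA); 
      for t in np.arange(-50,71,2.):
        c,s=np.cos(np.radians(t)),np.sin(np.radians(t))
        P=lambda z:[[S[0]+x*c-y*s,S[1]+x*s+y*c,z] for x,y in((0,-.003),(0,.003),(.015,-.003),(.015,.003))]
        kb=hull(p,P(.045)+P(.067),k,off,u0,v0,n); kt=hull(p,P(.067),k,off,u0,v0,n)
        ks=np.maximum(kb,0)
        f=[cv2.GaussianBlur(cv2.resize(a*1.,(n,n),interpolation=cv2.INTER_AREA),(0,0),.6) for a in (D,cyl,ks,kt)]
        A=np.stack(f+[np.ones((n,n))],-1); w_=cv2.dilate(Dm,np.ones((3,3)))>0.3
        x,r,_,_=np.linalg.lstsq(A[w_],g[w_],rcond=None); e=((A[w_]@x-g[w_])**2).mean()
        res.append((e,t,dx,dy))
    res.sort(); return res
if __name__=='__main__':
  for n in ('top','scene'):
    p=grab_frame(n)
    for S in ([.607,-.054],[.597,.030],[.5865,.1144]):
        r=fit(p,S); bt={}
        for e,t,*_ in r: bt.setdefault(t,e)
        print(n,S,[(round(a,1),b,c,d) for a,b,c,d in r[:3]],{int(t):round(bt[t]) for t in sorted(bt) if bt[t]<1.35*r[0][0]})
E
time python3 key.py
```

```text
top [0.607, -0.054] [(np.float64(417.9), np.float64(2.0), np.float64(0.0), np.float64(0.0)), (np.float64(420.1), np.float64(4.0), np.float64(0.0), np.float64(0.0)), (np.float64(421.5), np.float64(0.0), np.float64(0.0), np.float64(0.0))] {-20: 563, -18: 528, -16: 508, -14: 495, -12: 471, -10: 464, -8: 451, -6: 435, -4: 428, -2: 426, 0: 422, 2: 418, 4: 420, 6: 439, 8: 452, 10: 468, 12: 499, 14: 509, 16: 522, 18: 554}
top [0.597, 0.03] [(np.float64(332.7), np.float64(24.0), np.float64(0.0), np.float64(0.0)), (np.float64(337.2), np.float64(26.0), np.float64(0.0), np.float64(0.0)), (np.float64(339.1), np.float64(22.0), np.float64(0.0), np.float64(0.0))] {12: 437, 14: 404, 16: 396, 18: 363, 20: 356, 22: 339, 24: 333, 26: 337, 28: 340, 30: 347, 32: 361, 34: 380, 36: 401, 38: 410, 40: 434}
top [0.5865, 0.1144] [(np.float64(425.9), np.float64(-26.0), np.float64(-0.5), np.float64(0.0)), (np.float64(427.2), np.float64(-24.0), np.float64(-0.5), np.float64(0.0)), (np.float64(432.7), np.float64(-22.0), np.float64(-0.5), np.float64(0.0))] {-44: 550, -42: 540, -40: 517, -38: 492, -36: 484, -34: 472,
[... 1967 characters left out ...]
np.float64(0.0)), (np.float64(402.4), np.float64(32.0), np.float64(-0.5), np.float64(0.0))] {-50: 492, -48: 480, -46: 480, -44: 477, -42: 471, -40: 466, -38: 457, -36: 445, -34: 443, -32: 441, -30: 434, -28: 440, -26: 435, -24: 433, -22: 438, -20: 441, -18: 455, -16: 461, -14: 470, -12: 491, -10: 506, -8: 516, -6: 519, -4: 526, -2: 516, 0: 506, 2: 495, 4: 488, 6: 481, 8: 471, 10: 465, 12: 450, 14: 438, 16: 432, 18: 424, 20: 418, 22: 416, 24: 411, 26: 411, 28: 398, 30: 400, 32: 402, 34: 415, 36: 419, 38: 420, 40: 427, 42: 434, 44: 443, 46: 448, 48: 453, 50: 457, 52: 460, 54: 463, 56: 470, 58: 469, 60: 477, 62: 476, 64: 486, 66: 484, 68: 483, 70: 475}
real	0m14.178s
user	0m12.565s
sys	0m0.148s
```

```bash
cat >> h.py <<'E'
def head(p,X,r=.04):
    W=cloud(p); g=p['pixels'].astype(int); sat=g.max(2)-g.min(2)
    m=(np.hypot(W[...,0]-X[0],W[...,1]-X[1])<r)&(g.min(2)>110)&(sat<40)&(W[...,2]<.06)
    for lo,hi in ((.003,.016),(.028,.05)):
        s=W[m&(W[...,2]>lo)&(W[...,2]<hi)]
        (c,sz,a)=cv2.minAreaRect(s[:,:2].astype(np.float32)); print('head',np.round(c,4),np.round(sz,3),round(a,1),len(s),'z',np.median(s[:,2]).round(4))
E
python3 - <<'E'
from h import *
p=grab_frame('top')
head(p,[.4695,-.2393]);head(p,[.5023,-.378])
plan([.4695,-.239,.16],108)
E
```

```text
head [ 0.4693 -0.2398] [0.056 0.056] 17.5 146 z 0.0064
head [ 0.4695 -0.2395] [0.034 0.034] 18.2 82 z 0.0358
head [ 0.502  -0.3784] [0.057 0.057] 28.6 130 z 0.0073
head [ 0.5022 -0.3782] [0.034 0.035] 27.8 84 z 0.0353
cur [0.4647 0.2056 0.1421] yaw 7.06 turn 79.06 shift mm [-132.8  424.3  -17.9] j [ 0.26 -0.01  1.88  0.    1.28  0.14]
```

carry_out:
  moves:
    - [[0,0,-0.018],[0,0,9.9]]
    - [[0,0,0],[0,0,9.9]]
    - [[0,0,0],[0,0,9.9]]
    - [[0,0,0],[0,0,9.9]]
    - [[0,0,0],[0,0,9.9]]
    - [[0,0,0],[0,0,9.9]]
    - [[0,0,0],[0,0,9.9]]
    - [[0,0,0],[0,0,9.8]]
    - [[-0.0166,0.053,0],[0,0,0]]
    - [[-0.0166,0.053,0],[0,0,0]]
    - [[-0.0166,0.053,0],[0,0,0]]
    - [[-0.0166,0.053,0],[0,0,0]]
    - [[-0.0166,0.053,0],[0,0,0]]
    - [[-0.0166,0.053,0],[0,0,0]]
    - [[-0.0166,0.053,0],[0,0,0]]
    - [[-0.0166,0.053,0],[0,0,0]]
    - [[0,0,0],[0,0,0]]
    - [[0,0,0],[0,0,0]]
    - [[0,0,0],[0,0,0]]
  jaw: -0.3

```text
time: 12.75
ee_pos: [0.4699, -0.2369, 0.1608]
orientation: [-0.001, 0.988, 0.157, -0.0]
contact_force: [0.3, 0.8, 0.4]
opening: 0.0565
grip_force: 0.0
```

```bash
python3 - <<'E'
from h import *
plan([.4695,-.2395,.012],108)
p=grab_frame('scene')
for d in spot_point(p,'headA')[:4]: print(d['conf'],w(p,d['position']).round(3))
E
```

```text
cur [ 0.4699 -0.2369  0.1608] yaw -71.95 turn 0.05 shift mm [ -1.2   2.3 148.8] j [-0.62  0.01  1.82  0.    1.31  0.64]
0.48 [ 0.649 -0.368 -0.001]
```

carry_out:
  moves:
    - [[-0.0012,0.0023,0.04],[0,0,0]]
    - [[0,0,0.045],[0,0,0]]
    - [[0,0,0.04],[0,0,0]]
    - [[0,0,0.022],[0,0,0]]
    - [[0,0,0],[0,0,0]]
    - [[0,0,0],[0,0,0]]

```text
time: 13.6
ee_pos: [0.4707, -0.2411, 0.0158]
orientation: [0.001, 0.988, 0.157, 0.001]
contact_force: [0.0, 0.1, 0.6]
opening: 0.0566
grip_force: 0.0
```

carry_out:
  moves:
    - [[0,0,0],[0,0,0]]
    - [[0,0,0],[0,0,0]]
    - [[0,0,0],[0,0,0]]
    - [[0,0,0],[0,0,0]]
    - [[0,0,0],[0,0,0]]
  jaw: 1
  grip_force: 25

```text
time: 14.22
ee_pos: [0.4697, -0.241, 0.0145]
orientation: [-0.0, 0.988, 0.156, 0.0]
contact_force: [0.2, -0.3, 1.2]
opening: 0.0146
grip_force: 0.0
```

```bash
python3 - <<'E'
from h import *
print(observe()['opening'],observe()['grip_force'])
p=grab_frame('top');s=grab_frame('scene')
a=cv2.cvtColor(p['pixels'],cv2.COLOR_RGB2BGR)[180:280,270:400]; b=cv2.cvtColor(s['pixels'],cv2.COLOR_RGB2BGR)[120:220,110:240]
cv2.imwrite('pics/miss.png',np.hstack([cv2.resize(a,(390,300)),cv2.resize(b,(390,300))]))
E
```

```text
0.014581851401432836 0.0
```

View pics/miss.png

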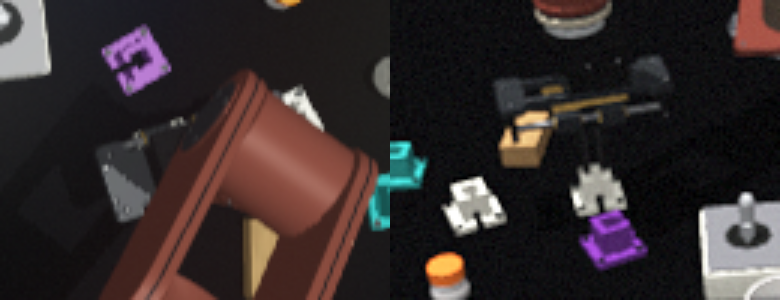

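```bash
python3 - <<'E'
from h import *
o=observe();print(o['opening'],o['grip_force'],o['ee_pos'])
p=grab_frame('scene');W=cloud(p);g=p['pixels'].astype(int)
u,v=px(p,o['ee_pos']);print('tcp px',u,v)
m=(np.hypot(W[...,0]-.47,W[...,1]+.24)<.06)&(W[...,2]>.004)&(g.min(2)>110)&(g.max(2)-g.min(2)<40)
q=W[m];print(len(q),np.nanmean(q,0),q.min(0),q.max(0)); t=q[(q[:,2]>.028)]; print(t.min(0),t.max(0))
m=(np.hypot(W[...,0]-.47,W[...,1]+.24)<.08)&(W[...,2]>.05)&(W[...,2]<.085); print(W[m].min(0),W[m].max(0),np.median(W[m],0))
for r in range(int(v)-25,int(v)+12,3): print(r,[ (round(float(W[r,int(u)][0]),3),round(float(W[r,int(u)][2]),3)), g[r,int(u)].tolist()])
E
```

```text
0.006510657599110129 0.0 [ 0.46967973 -0.24101295  0.01448747]
tcp px 178.81306332934318 182.31366424597059
228 [ 0.48559691 -0.23906871  0.08928296] [ 0.44870976 -0.29666897  0.00410199] [ 0.5167079  -0.18966195  0.35298072]
[ 0.45305568 -0.29666897  0.02861028] [ 0.5167079  -0.18966195  0.35298072]
[ 0.46143767 -0.25359931  0.05022864] [ 0.49143977 -0.22132168  0.08470527] [ 0.47915226 -0.23680111  0.06912147]
157 [(0.466, 0.115), [80, 73, 62]]
160 [(0.279, -0.005), [36, 30, 26]]
163 [(0.466, 0.091), [30, 28, 31]]
166 [(0.479, 0.087), [25, 24, 26]]
169 [(0.463, 0.065), [24, 24, 26]]
172 [(0.377, -0.001), [19, 16, 17]]
175 [(0.453, 0.035), [143, 142, 136]]
178 [(0.466, 0.03), [165, 164, 157]]
181 [(0.462, 0.015), [171, 169, 160]]
184 [(0.49, 0.021), [163, 160, 150]]
187 [(0.49, 0.009), [150, 151, 139]]
190 [(0.5, 0.002), [151, 152, 140]]
193 [(0.566, 0.036), [189, 86, 239]]
```

carry_out:
  moves:
    - [[0,0,-0.02],[0,0,0]]
    - [[0,0,-0.045],[0,0,0]]
    - [[0,0,-0.06],[0,0,0]]
    - [[0.06,0,0],[0,0,0]]
    - [[0.06,0,0],[0,0,0]]
    - [[0,0,0],[0,0,0]]

```text
time: 15.12
ee_pos: [0.5864, -0.2023, 0.1385]
orientation: [-0.0, 0.987, 0.158, 0.0]
contact_force: [0.3, -0.1, -0.1]
opening: 0.0005
grip_force: 0.0
```

```bash
python3 - <<'E'
from h import *
p=grab_frame('top');s=grab_frame('scene')
print(observe()['ee_pos'],observe()['opening'])
try: head(p,[.4695,-.2393],.05)
except Exception as e: print(e)
try: head(p,[.5023,-.378])
except Exception as e: print(e)
a=cv2.cvtColor(p['pixels'],cv2.COLOR_RGB2BGR)[180:280,270:400]; b=cv2.cvtColor(s['pixels'],cv2.COLOR_RGB2BGR)[120:220,110:240]
cv2.imwrite('pics/miss2.png',np.hstack([cv2.resize(a,(390,300)),cv2.resize(b,(390,300))]))
E
```

```text
[ 0.58349697 -0.20352632  0.13860395] 0.00035094301372863297
head [ 0.4706 -0.2417] [0.055 0.052] 15.6 66 z 0.0067
head [ 0.4693 -0.2396] [0.034 0.033] 18.9 73 z 0.0355
head [ 0.5097 -0.3546] [0.02  0.021] 27.2 25 z 0.0069
head [0. 0.] [0. 0.] 0.0 0 z nan
  return _methods._mean(a, axis=axis, dtype=dtype,
  ret = ret.dtype.type(ret / rcount)
```

View pics/miss2.png

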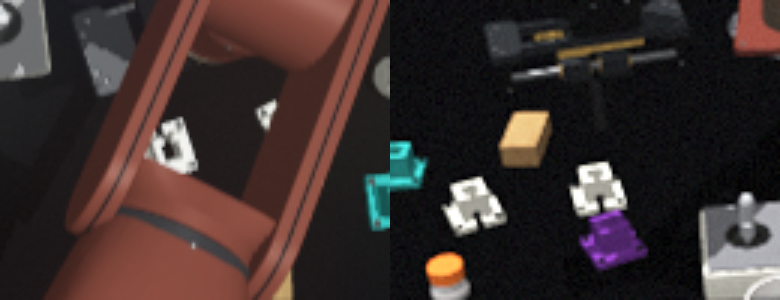

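The head did not move, so the fingers may have closed above it. I'll check the true fingertip height against the reported TCP.

```bash
python3 - <<'E'
from h import *
p=grab_frame('scene');W=cloud(p);o=observe();e=o['ee_pos'];print(e,o['orientation'])
u,v=px(p,e);print('tcp px',u,v)
np.set_printoptions(linewidth=200)
for r in range(int(v)-20,int(v)+8): print(r,W[r,int(u)-6:int(u)+7,2].round(3))
c=int(u)
p2=grab_frame('top');W=cloud(p2);u,v=map(int,px(p2,[e[0],e[1],.14]));print(u,v);print(W[v-8:v+9,u-8:u+9,2].round(3))
E
```

```text
[ 0.58301955 -0.20390971  0.13888797] [-3.09497590e-04  9.87717265e-01  1.56249548e-01 -7.66547910e-04]
tcp px 180.51044917489762 169.0616125120711
149 [ 0.219  0.218  0.218  0.216  0.216  0.215  0.215  0.217  0.216  0.215 -0.002 -0.002 -0.002]
150 [ 0.214  0.215  0.214  0.212  0.213  0.215  0.211  0.212  0.213  0.211 -0.001 -0.004 -0.003]
151 [ 0.213  0.213  0.211  0.21   0.209  0.209  0.21   0.209  0.207  0.206 -0.001 -0.003 -0.003]
152 [ 0.001  0.208  0.208  0.206  0.207  0.208  0.206  0.204  0.203  0.204 -0.001 -0.003 -0.   ]
153 [ 0.001  0.205  0.205  0.205  0.202  0.194  0.201  0.205  0.198  0.199 -0.002  0.    -0.003]
154 [-0.002  0.202  0.201  0.201  0.198  0.191  0.199  0.197  0.196 -0.002  0.001 -0.    -0.001]
155 [-0.002 -0.001  0.197  0.196  0.194  0.189  0.194  0.195  0.192 -0.003 -0.001 -0.002 -0.004]
156 [-0.001 -0.001  0.192  0.193  0.192  0.192  0.193  0.193  0.19  -0.001 -0.    -0.    -0.003]
157 [ 0.001 -0.003  0.184  0.191  0.191  0.188  0.19   0.188  0.186 -0.003 -0.002  0.    -0.003]
158 [-0.002 -0.001  0.176  0.186  0.186  0.184  0.184  0.182  0.185  0.    -0.0
[... 2857 characters left out ...]
03 0.518 0.528 0.539 0.552 0.563 0.57  0.576 0.574 0.575 0.574 0.573]
 [0.276 0.281 0.289 0.486 0.5   0.513 0.524 0.535 0.544 0.559 0.567 0.576 0.574 0.576 0.575 0.575 0.576]
 [0.28  0.277 0.289 0.494 0.506 0.519 0.528 0.543 0.551 0.561 0.571 0.575 0.575 0.576 0.575 0.576 0.574]
 [0.28  0.279 0.485 0.499 0.514 0.524 0.533 0.546 0.556 0.568 0.573 0.576 0.576 0.577 0.576   nan 0.575]
 [0.281 0.276 0.492 0.505 0.519 0.53  0.542 0.55  0.56  0.574 0.574 0.577 0.577 0.578 0.577 0.575 0.575]
 [0.278 0.485 0.499 0.513 0.522 0.535 0.545 0.555 0.566 0.577 0.577 0.576 0.575 0.575 0.576 0.575 0.575]
 [0.278 0.495 0.507 0.517 0.53  0.539 0.551 0.563 0.571 0.575 0.578 0.576 0.577 0.576 0.578 0.574 0.575]]
```

```bash
python3 - <<'E'
from h import *
p=grab_frame('scene');W=cloud(p);o=observe();e=o['ee_pos'];print(e)
for r in range(156,164): 
    q=W[r,175:186]; q=q[q[:,2]>.1]; print(r,len(q),q.mean(0).round(4),q[:,1].min().round(4),q[:,1].max().round(4))
E
```

```text
[ 0.58285856 -0.2044518   0.1395122 ]
156 7 [ 0.5946 -0.2008  0.1922] -0.2092 -0.1922
157 7 [ 0.5926 -0.2016  0.1876] -0.2117 -0.193
158 7 [ 0.5935 -0.2018  0.1845] -0.2127 -0.1926
159 7 [ 0.593  -0.2023  0.1808] -0.2136 -0.1925
160 6 [ 0.5942 -0.2009  0.178 ] -0.2084 -0.194
161 6 [ 0.5949 -0.2012  0.1749] -0.2081 -0.194
162 7 [ 0.5948 -0.2001  0.1713] -0.209 -0.1912
163 2 [ 0.5952 -0.205   0.168 ] -0.2059 -0.204
```

True fingertips stand about 26 mm higher than the TCP reports, which explains the miss. From now on I allow for that offset and descend with force checks.

carry_out:
  moves:
    - [[-0.06,0,0],[0,0,0]]
    - [[-0.06,0,0],[0,0,0]]
    - [[0,0,0],[0,0,0]]
    - [[0,0,0.03],[0,0,0]]
    - [[0,0,0.035],[0,0,0]]
    - [[0,0,0.02],[0,0,0]]
    - [[0,0,0],[0,0,0]]
    - [[0,0,0],[0,0,0]]
  jaw: -0.3

```text
time: 16.38
ee_pos: [0.4706, -0.2417, 0.0559]
orientation: [0.001, 0.988, 0.156, 0.001]
contact_force: [0.8, -0.1, 0.0]
opening: 0.056
grip_force: 0.0
```

```bash
python3 - <<'E'
from h import *
plan([.4695,-.2395,-.012],108)
p=grab_frame('scene');W=cloud(p);o=observe();e=o['ee_pos']
g=p['pixels'].min(2)
m=(np.hypot(W[...,0]-.47,W[...,1]+.24)<.07)&(W[...,2]>.045)&(W[...,2]<.12);q=W[m]
for s in (q[q[:,1]>-.24],q[q[:,1]<-.24]): print(len(s),s[:,2].min(),np.sort(s[:,2])[:6].round(3), s.mean(0).round(4), s[:,1].min(),s[:,1].max())
E
```

```text
cur [ 0.4706 -0.2417  0.0559] yaw -72.05 turn -0.05 shift mm [-0.4 -2.4 67.9] j [-0.62  0.14  1.9   0.    1.11  0.63]
32 0.08533011364172943 [0.085 0.085 0.087 0.09  0.09  0.09 ] [ 0.4696 -0.2076  0.1026] -0.2163309843659535 -0.20093514374321045
31 0.08572707912134715 [0.086 0.086 0.087 0.088 0.089 0.09 ] [ 0.4913 -0.2692  0.1033] -0.2779113947516886 -0.2644751500490746
```

carry_out:
  moves:
    - [[-0.0004,-0.0024,0.03],[0,0,0]]
    - [[0,0,0.02],[0,0,0]]
    - [[0,0,0.01],[0,0,0]]
    - [[0,0,0.007],[0,0,0]]
    - [[0,0,0],[0,0,0]]
    - [[0,0,0],[0,0,0]]

```text
time: 17.18
ee_pos: [0.4692, -0.2393, -0.0117]
orientation: [0.0, 0.988, 0.156, 0.0]
contact_force: [-0.4, 0.1, -0.6]
opening: 0.057
grip_force: 0.0
```

carry_out:
  moves:
    - [[0,0,0],[0,0,0]]
    - [[0,0,0],[0,0,0]]
    - [[0,0,0],[0,0,0]]
    - [[0,0,0],[0,0,0]]
    - [[0,0,0],[0,0,0]]
  jaw: 1
  grip_force: 25

```text
time: 17.8
ee_pos: [0.4688, -0.2391, -0.0122]
orientation: [0.0, 0.988, 0.156, 0.0]
contact_force: [-0.4, 0.6, 2.2]
opening: 0.0342
grip_force: 25.0
```

carry_out:
  moves:
    - [[0,0,-0.03],[0,0,0]]
    - [[0,0,-0.05],[0,0,0]]
    - [[0,0,-0.05],[0,0,0]]
    - [[0,0,-0.01],[0,0,8]]
    - [[0,0,0],[0,0,8]]
    - [[0,0,0],[0,0,0]]
    - [[0,0,0],[0,0,0]]

```text
time: 18.68
ee_pos: [0.4682, -0.2385, 0.1269]
orientation: [-0.0, 1.0, 0.018, -0.0]
contact_force: [-0.4, -0.5, -0.7]
opening: 0.034
grip_force: 25.0
```

```bash
python3 - <<'E'
from h import *
print(observe()['opening'])
plan([.607,-.054,.105],92)
E
```

```text
0.033970577652378535
cur [ 0.4682 -0.2385  0.1269] yaw -87.88 turn 0.12 shift mm [ 145.2 -179.6   21.9] j [-0.62  0.04  1.85  0.    1.25  0.91]
```

carry_out:
  moves:
    - [[0.036,-0.045,0],[0,0,0]]
    - [[0.036,-0.045,0],[0,0,0]]
    - [[0.036,-0.045,0],[0,0,0]]
    - [[0.0372,-0.0446,0],[0,0,0]]
    - [[0,0,0],[0,0,0]]
    - [[0,0,0],[0,0,0]]
    - [[0,0,0],[0,0,0]]

```text
time: 19.55
ee_pos: [0.6068, -0.0554, 0.1272]
orientation: [0.0, 1.0, 0.017, -0.0]
contact_force: [0.5, -0.6, -0.1]
opening: 0.0338
grip_force: 25.0
```

```bash
python3 - <<'E'
from h import *
print(observe()['opening'])
plan([.607,-.054,.105],92)
p=grab_frame('scene');s=p
b=cv2.cvtColor(s['pixels'],cv2.COLOR_RGB2BGR)[140:220,200:300]; cv2.imwrite('pics/over1.png',cv2.resize(b,(600,480),interpolation=cv2.INTER_CUBIC))
E
```

```text
0.033838810694899905
cur [ 0.6068 -0.0554  0.1272] yaw -88.08 turn -0.08 shift mm [ 0.3 -1.4 22.2] j [-0.22  0.24  1.63 -0.    1.27  1.32]
```

View pics/over1.png

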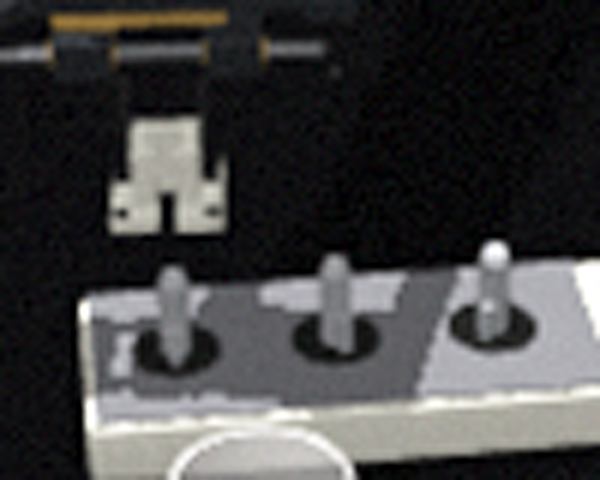

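The head hangs slot-forward (slot at px 167,210) over spindle 1 (173,270). Descending stepwise.

carry_out:
  moves:
    - [[0.0003,-0.0014,0.02],[0,0,0]]
    - [[0,0,0.015],[0,0,0]]
    - [[0,0,0.008],[0,0,0]]
    - [[0,0,0.008],[0,0,0]]
    - [[0,0,0],[0,0,0]]
    - [[0,0,0],[0,0,0]]

```text
time: 20.35
ee_pos: [0.6073, -0.0534, 0.0763]
orientation: [0.0, 1.0, 0.017, -0.001]
contact_force: [-2.8, -2.1, -3.5]
opening: 0.0336
grip_force: 25.0
```

carry_out:
  moves:
    - [[-0.0005,0.0005,0.004],[0,0,0]]
    - [[0,0,0.006],[0,0,0]]
    - [[0,0,0.006],[0,0,0]]
    - [[0,0,0],[0,0,0]]
    - [[0,0,0],[0,0,0]]

```text
time: 20.98
ee_pos: [0.6071, -0.0536, 0.06]
orientation: [0.0, 1.0, 0.017, -0.0]
contact_force: [-2.5, -3.3, -3.7]
opening: 0.0339
grip_force: 25.0
```

carry_out:
  moves:
    - [[-0.0005,0.0008,0.003],[0,0,0]]
    - [[0,0,0.003],[0,0,0]]
    - [[0,0,0.003],[0,0,0]]
    - [[0,0,0.003],[0,0,0]]
    - [[0,0,0],[0,0,0]]
    - [[0,0,0],[0,0,0]]

```text
time: 21.72
ee_pos: [0.607, -0.0543, 0.0485]
orientation: [-0.0, 1.0, 0.017, 0.0]
contact_force: [-0.2, 0.3, -1.7]
opening: 0.0336
grip_force: 25.0
```

carry_out:
  moves:
    - [[0,0,0.004],[0,0,0]]
    - [[0,0,0.004],[0,0,0]]
    - [[0,0,0.004],[0,0,0]]
    - [[0,0,0.002],[0,0,0]]
    - [[0,0,0],[0,0,0]]
    - [[0,0,0],[0,0,0]]

```text
time: 22.48
ee_pos: [0.607, -0.0543, 0.0347]
orientation: [0.0, 1.0, 0.017, 0.0]
contact_force: [-0.1, -0.2, 0.2]
opening: 0.0339
grip_force: 25.0
```

carry_out:
  moves:
    - [[0,0,0],[0,0,0]]
    - [[0,0,0],[0,0,0]]
    - [[0,0,0],[0,0,0]]
    - [[0,0,-0.02],[0,0,0]]
    - [[0,0,-0.05],[0,0,0]]
    - [[0,0,-0.05],[0,0,0]]
    - [[-0.055,0,0],[0,0,0]]
    - [[-0.055,0,0],[0,0,0]]
    - [[0,0,0],[0,0,0]]
  jaw: -0.3

```text
time: 23.6
ee_pos: [0.4931, -0.0575, 0.1546]
orientation: [-0.0, 1.0, 0.017, -0.001]
contact_force: [0.0, 0.4, 0.6]
opening: 0.0568
grip_force: 0.0
```

```bash
cat >> h.py <<'E'
def onspindle(p,S):
    W=cloud(p); g=p['pixels'].astype(int)
    r=np.hypot(W[...,0]-S[0],W[...,1]-S[1]); m=(r<.042)&(g.min(2)>120)
    for lo,hi in ((.048,.058),(.062,.078),(.078,.09),(.09,.11)):
        s=W[(r<.042)&(W[...,2]>lo)&(W[...,2]<hi)]
        if len(s)>3:
            c,sz,a=cv2.minAreaRect(s[:,:2].astype(np.float32)); print('spindle',lo,len(s),np.round(c,4),np.round(sz,3),round(a,1),np.median(s[:,2]).round(4))
E
python3 - <<'E'
from h import *
p=grab_frame('top'); onspindle(p,[.607,-.054]); head(p,[.5023,-.378])
p=grab_frame('scene'); onspindle(p,[.607,-.054]); 
plan([.5021,-.3783,.06],118.2)
E
```

```text
spindle 0.048 140 [ 0.6085 -0.0546] [0.062 0.062] 7.7 0.0505
spindle 0.062 17 [ 0.6061 -0.0546] [0.033 0.026] 7.6 0.0754
spindle 0.078 78 [ 0.6063 -0.0537] [0.031 0.031] 0.3 0.0809
spindle 0.09 13 [ 0.6069 -0.0542] [0.009 0.01 ] 0.3 0.0931
head [ 0.5289 -0.3947] [0.033 0.015] 46.4 30 z 0.0067
head [ 0.532 -0.402] [0.004 0.003] 26.9 4 z 0.0353
spindle 0.048 126 [ 0.6116 -0.0538] [0.06  0.055] 1.9 0.0513
spindle 0.062 49 [ 0.6124 -0.0565] [0.043 0.031] 11.7 0.071
spindle 0.078 62 [ 0.61   -0.0538] [0.039 0.032] 3.1 0.0809
spindle 0.09 11 [ 0.6137 -0.0548] [0.014 0.009] 2.4 0.0922
cur [ 0.4977 -0.0584  0.1564] yaw -88.06 turn -26.26 shift mm [-147.3  284.    96.4] j [-0.27 -0.05  1.89  0.    1.3   1.26]
```

Head 1 is seated: boss top at 0.081, and the text gives 0.083. Head 2's reading has changed, so I check whether it was knocked or is just hidden.

```bash
python3 - <<'E'
from h import *
p=grab_frame('scene')
W=cloud(p); g=p['pixels'].astype(int)
m=(abs(W[...,0]-.5)<.13)&(abs(W[...,1]+.38)<.12)&(g.min(2)>120)&(g.max(2)-g.min(2)<45)&(W[...,2]>.003)&(W[...,2]<.09)
n,l,st,c=cv2.connectedComponentsWithStats(m.astype(np.uint8))
for i in range(1,n):
    if st[i,4]>15: q=W[l==i]; print(st[i],q.min(0).round(3),q.max(0).round(3)); t=q[q[:,2]>.028]; print(len(t) and cv2.minAreaRect(t[:,:2].astype(np.float32)))
a=cv2.cvtColor(grab_frame('top')['pixels'],cv2.COLOR_RGB2BGR)[180:280,300:420]; b=cv2.cvtColor(p['pixels'],cv2.COLOR_RGB2BGR)[140:240,90:210]
cv2.imwrite('pics/h2.png',np.hstack([cv2.resize(a,(390,325)),cv2.resize(b,(390,325))]))
E
```

```text
[ 93 180  14  24 229] [ 0.54  -0.5    0.003] [ 0.582 -0.47   0.077]
((0.5610096454620361, -0.4844348728656769), (0.029519885778427124, 0.041478559374809265), 88.73950958251953)
[116 188  20  19 224] [ 0.521 -0.444  0.003] [ 0.595 -0.374  0.039]
((0.5568934082984924, -0.4087083041667938), (0.041044704616069794, 0.03292971849441528), 27.87778663635254)
```

View pics/h2.png

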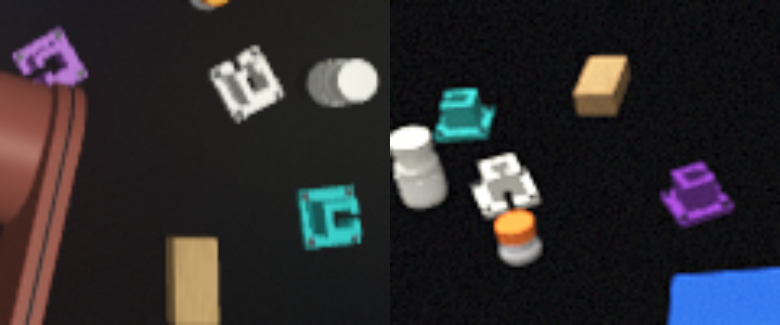

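Head 2 was knocked aside to top px (375,206), now between the white jar (405,205) and the orange-lidded pot. Re-measuring.

```bash
python3 - <<'E'
from h import *
p=grab_frame('top'); head(p,[.55,-.408],.042)
W=cloud(p)
for n,X,r in (('jar',[.545,-.492],.05),('pot',[.63,-.37],.05)):
    d=np.hypot(W[...,0]-X[0],W[...,1]-X[1]); q=W[(d<r)&(W[...,2]>.025)&(W[...,1]<(-.45 if n=='jar' else 0))]; print(n,len(q),q.min(0).round(3),q.max(0).round(3))
plan([.55,-.408,.06],118.2)
E
```

```text
head [ 0.5524 -0.4088] [0.058 0.057] 28.8 129 z 0.0066
head [ 0.5514 -0.4082] [0.034 0.035] 28.1 81 z 0.0354
jar 219 [ 0.53  -0.512  0.025] [ 0.573 -0.47   0.078]
pot 108 [ 0.63  -0.385  0.026] [ 0.663 -0.35   0.044]
cur [ 0.4986 -0.0584  0.1558] yaw -88.03 turn -26.23 shift mm [-119.9  332.4   95.8] j [-0.27 -0.05  1.88  0.    1.3   1.26]
```

carry_out:
  moves:
    - [[0,0,0],[0,0,-9.7]]
    - [[0,0,0],[0,0,-9.7]]
    - [[0,0,0],[0,0,-9.7]]
    - [[0,0,0],[0,0,-9.7]]
    - [[0,0,0],[0,0,-9.7]]
    - [[0,0,0],[0,0,-9.7]]
    - [[0,0,0],[0,0,-9.7]]
    - [[0,0,0],[0,0,-9.7]]
    - [[0,0,0],[0,0,-9.7]]
    - [[0,0,0],[0,0,-9.7]]
    - [[0,0,0],[0,0,-9.7]]
    - [[0,0,0],[0,0,-9.7]]
    - [[0,0,0],[0,0,0]]
    - [[0,0,0],[0,0,0]]

```text
time: 25.6
ee_pos: [0.4975, -0.0581, 0.1546]
orientation: [-0.0, 0.514, 0.858, 0.0]
contact_force: [-0.7, 0.6, 0.6]
opening: 0.0568
grip_force: 0.0
```

```bash
python3 - <<'E'
from h import *
plan([.5516,-.4083,.06],28.4)
E
```

```text
cur [ 0.4975 -0.0581  0.1546] yaw 28.19 turn -0.21 shift mm [-333.8 -118.9   94.6] j [-0.27 -0.05  1.89  0.    1.3  -0.77]
```

carry_out:
  moves:
    - [[-0.0556,-0.0198,0],[0,0,-0.2]]
    - [[-0.0556,-0.0198,0],[0,0,0]]
    - [[-0.0556,-0.0198,0],[0,0,0]]
    - [[-0.0556,-0.0198,0],[0,0,0]]
    - [[-0.0556,-0.0198,0],[0,0,0]]
    - [[-0.0558,-0.0199,0],[0,0,0]]
    - [[0,0,0],[0,0,0]]
    - [[0,0,0.03],[0,0,0]]
    - [[0,0,0.045],[0,0,0]]
    - [[0,0,0],[0,0,0]]
    - [[0,0,0],[0,0,0]]

```text
time: 26.98
ee_pos: [0.5527, -0.4081, 0.0811]
orientation: [0.001, 0.511, 0.86, -0.0]
contact_force: [0.1, -0.1, -0.5]
opening: 0.0563
grip_force: 0.0
```

```bash
python3 - <<'E'
from h import *
plan([.5516,-.4083,-.012],28.4)
p=grab_frame('scene');W=cloud(p); g=p['pixels'].astype(int)
m=(np.hypot(W[...,0]-.5516,W[...,1]+.4083)<.05)&(g.min(2)>120)&(W[...,2]>.028)&(W[...,2]<.042); print(cv2.minAreaRect(W[m][:,:2].astype(np.float32)))
E
```

```text
cur [ 0.5527 -0.4081  0.0811] yaw 28.56 turn 0.16 shift mm [ 0.3 -1.1 93.1] j [-0.75  0.46  1.45  0.    1.24 -1.25]
((0.5564079880714417, -0.40922534465789795), (0.03996800631284714, 0.03413967788219452), 25.54518699645996)
```

carry_out:
  moves:
    - [[0,-0.001,0.04],[0,0,0]]
    - [[0,0,0.03],[0,0,0]]
    - [[0,0,0.015],[0,0,0]]
    - [[0,0,0.007],[0,0,0]]
    - [[0,0,0],[0,0,0]]
    - [[0,0,0],[0,0,0]]

```text
time: 27.78
ee_pos: [0.552, -0.4095, -0.0108]
orientation: [0.001, 0.511, 0.86, -0.0]
contact_force: [1.0, -0.3, 0.0]
opening: 0.0569
grip_force: 0.0
```

carry_out:
  moves:
    - [[0,0,0],[0,0,0]]
    - [[0,0,0],[0,0,0]]
    - [[0,0,0],[0,0,0]]
    - [[0,0,0],[0,0,0]]
    - [[0,0,0],[0,0,0]]
  jaw: 1
  grip_force: 25

```text
time: 28.4
ee_pos: [0.5512, -0.4087, -0.0122]
orientation: [0.0, 0.511, 0.86, 0.0]
contact_force: [-0.2, -0.6, 2.7]
opening: 0.0339
grip_force: 25.0
```

carry_out:
  moves:
    - [[0,0,-0.03],[0,0,0]]
    - [[0,0,-0.05],[0,0,0]]
    - [[0,0,-0.05],[0,0,0]]
    - [[0,0,-0.01],[0,0,4]]
    - [[0,0,0],[0,0,0]]
    - [[0,0,0],[0,0,0]]

```text
time: 29.15
ee_pos: [0.5501, -0.4078, 0.1256]
orientation: [-0.001, 0.54, 0.842, 0.0]
contact_force: [-0.4, -0.9, -0.9]
opening: 0.0334
grip_force: 25.0
```

```bash
python3 - <<'E'
from h import *
print(observe()['opening'])
plan([.5966,.0301,.127],24.5)
E
```

```text
0.033445604029601964
cur [ 0.5501 -0.4078  0.1256] yaw 24.63 turn 0.13 shift mm [379.2 223.9  -1.4] j [-0.75  0.41  1.42 -0.    1.32 -1.18]
```

carry_out:
  moves:
    - [[0.0474,0.028,0],[0,0,0]]
    - [[0.0474,0.028,0],[0,0,0]]
    - [[0.0474,0.028,0],[0,0,0]]
    - [[0.0474,0.028,0],[0,0,0]]
    - [[0.0474,0.028,0],[0,0,0]]
    - [[0.0474,0.028,0],[0,0,0]]
    - [[0.0474,0.028,0],[0,0,0]]
    - [[0.0474,0.028,0],[0,0,0]]
    - [[0,0,0],[0,0,0]]
    - [[0,0,0],[0,0,0]]
    - [[0,0,0],[0,0,0]]

```text
time: 30.52
ee_pos: [0.5967, 0.028, 0.1268]
orientation: [-0.0, 0.541, 0.841, -0.0]
contact_force: [-0.6, -0.9, -0.6]
opening: 0.0339
grip_force: 25.0
```

```bash
python3 - <<'E'
from h import *
print(observe()['opening'])
plan([.5966,.0301,.077],24.5)
E
```

```text
0.033901745373796796
cur [0.5967 0.028  0.1268] yaw 24.49 turn -0.01 shift mm [ 2.   0.8 49.8] j [-0.08  0.21  1.67 -0.    1.27 -0.51]
```

carry_out:
  moves:
    - [[0.002,0.0008,0.02],[0,0,0]]
    - [[0,0,0.015],[0,0,0]]
    - [[0,0,0.008],[0,0,0]]
    - [[0,0,0.008],[0,0,0]]
    - [[0,0,0],[0,0,0]]
    - [[0,0,0],[0,0,0]]

```text
time: 31.28
ee_pos: [0.5974, 0.0315, 0.077]
orientation: [0.0, 0.54, 0.841, 0.0]
contact_force: [-0.5, 0.7, -0.7]
opening: 0.0337
grip_force: 25.0
```

carry_out:
  moves:
    - [[-0.0006,-0.0007,0.004],[0,0,0]]
    - [[0,0,0.006],[0,0,0]]
    - [[0,0,0.006],[0,0,0]]
    - [[0,0,0],[0,0,0]]
    - [[0,0,0],[0,0,0]]

```text
time: 31.9
ee_pos: [0.5966, 0.0307, 0.0605]
orientation: [-0.0, 0.541, 0.841, -0.0]
contact_force: [0.3, -0.4, 0.7]
opening: 0.0339
grip_force: 25.0
```

carry_out:
  moves:
    - [[0,0,0.003],[0,0,0]]
    - [[0,0,0.003],[0,0,0]]
    - [[0,0,0.003],[0,0,0]]
    - [[0,0,0.003],[0,0,0]]
    - [[0,0,0],[0,0,0]]
    - [[0,0,0],[0,0,0]]

```text
time: 32.65
ee_pos: [0.5967, 0.0307, 0.0486]
orientation: [0.0, 0.541, 0.841, 0.0]
contact_force: [0.2, 0.2, -0.7]
opening: 0.0338
grip_force: 25.0
```

Past the key top with no resistance, so the key has engaged. Lower the rest and release.

carry_out:
  moves:
    - [[0,0,0.004],[0,0,0]]
    - [[0,0,0.004],[0,0,0]]
    - [[0,0,0.004],[0,0,0]]
    - [[0,0,0.002],[0,0,0]]
    - [[0,0,0],[0,0,0]]
    - [[0,0,0],[0,0,0]]

```text
time: 33.4
ee_pos: [0.5968, 0.0307, 0.0347]
orientation: [0.0, 0.541, 0.841, 0.0]
contact_force: [-0.1, 0.3, -1.7]
opening: 0.0339
grip_force: 25.0
```

carry_out:
  moves:
    - [[0,0,0],[0,0,0]]
    - [[0,0,0],[0,0,0]]
    - [[0,0,0],[0,0,0]]
    - [[0,0,-0.02],[0,0,0]]
    - [[0,0,-0.05],[0,0,0]]
    - [[0,0,-0.05],[0,0,0]]
    - [[0,-0.055,0],[0,0,0]]
    - [[0,-0.055,0],[0,0,0]]
    - [[0,0,0],[0,0,0]]
    - [[0,0,0],[0,0,0]]
  jaw: -0.3

```text
time: 34.65
ee_pos: [0.4978, -0.0152, 0.1564]
orientation: [0.002, 0.541, 0.841, 0.001]
contact_force: [-0.4, -0.2, 0.9]
opening: 0.0567
grip_force: 0.0
```

```bash
python3 - <<'E'
from h import *
p=grab_frame('top'); onspindle(p,[.607,-.054]); onspindle(p,[.5967,.03]); save(p,'fit.png')
p=grab_frame('scene')
a=cv2.cvtColor(p['pixels'],cv2.COLOR_RGB2BGR)[120:240,80:360]; cv2.imwrite('pics/fit.png',cv2.resize(a,(784,336),interpolation=cv2.INTER_CUBIC))
plan([.467,.205,.14],7)
E
```

```text
spindle 0.048 156 [ 0.6091 -0.0541] [0.072 0.066] 68.6 0.051
spindle 0.062 19 [ 0.6086 -0.0518] [0.026 0.032] 12.0 0.0754
spindle 0.078 72 [ 0.6065 -0.0536] [0.032 0.031] 0.3 0.0808
spindle 0.09 18 [ 0.6054 -0.0529] [0.013 0.012] 0.8 0.0928
spindle 0.048 62 [0.6153 0.0419] [0.033 0.075] 25.3 0.0505
spindle 0.062 7 [0.6049 0.0375] [0.007 0.026] 19.9 0.0708
spindle 0.078 28 [0.6051 0.0336] [0.012 0.032] 25.1 0.0813
cur [ 0.4981 -0.0149  0.1558] yaw 24.58 turn 17.58 shift mm [222.1  -4.1  15.8] j [-0.19 -0.06  1.89  0.    1.3  -0.62]
```

View pics/fit.png

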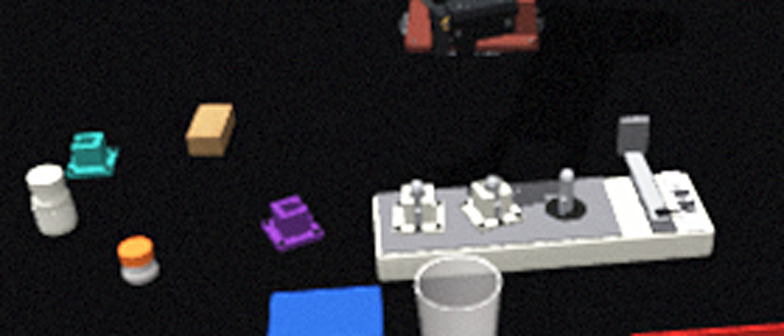

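Both heads are seated, with boss tops at 0.081 at spindles 1 and 2. No other white head shows. Now the gauge.

carry_out:
  moves:
    - [[0,0,0],[0,0,8.8]]
    - [[0,0,0],[0,0,8.8]]
    - [[0.0555,-0.001,0],[0,0,0]]
    - [[0.0555,-0.001,0],[0,0,0]]
    - [[0.0555,-0.001,0],[0,0,0]]
    - [[0.0555,-0.001,0],[0,0,0]]
    - [[0,0,0],[0,0,0]]
    - [[0,0,0],[0,0,0]]
    - [[0,0,0],[0,0,0]]
  jaw: 0.05

```text
time: 35.88
ee_pos: [0.4662, 0.2039, 0.1545]
orientation: [0.0, 0.663, 0.748, -0.0]
contact_force: [0.4, 0.9, -0.0]
opening: 0.0412
grip_force: 0.0
```

```bash
python3 - <<'E'
from h import *
plan([.467,.203,.05],7)
E
```

```text
cur [0.4662 0.2039 0.1545] yaw 6.89 turn -0.11 shift mm [ -1.    0.6 104.5] j [ 0.26 -0.03  1.87 -0.    1.3   0.14]
```

carry_out:
  moves:
    - [[0,0.0006,0.04],[0,0,0]]
    - [[0,0,0.04],[0,0,0]]
    - [[0,0,0.022],[0,0,0]]
    - [[0,0,0],[0,0,0]]
    - [[0,0,0],[0,0,0]]

```text
time: 36.5
ee_pos: [0.4675, 0.2044, 0.0537]
orientation: [0.0, 0.663, 0.748, 0.001]
contact_force: [0.2, 0.3, -0.0]
opening: 0.0412
grip_force: 0.0
```

carry_out:
  moves:
    - [[0,0,0],[0,0,0]]
    - [[0,0,0],[0,0,0]]
    - [[0,0,0],[0,0,0]]
    - [[0,0,0],[0,0,0]]
    - [[0,0,0],[0,0,0]]
    - [[0,0,0],[0,0,0]]
  jaw: 1
  grip_force: 40

```text
time: 37.25
ee_pos: [0.4671, 0.2052, 0.053]
orientation: [0.0, 0.663, 0.749, 0.001]
contact_force: [3.8, 1.0, 0.4]
opening: 0.0118
grip_force: 40.0
```

carry_out:
  moves:
    - [[0,-0.008,0],[0,0,0]]
    - [[0,-0.008,0],[0,0,0]]
    - [[0,-0.008,0],[0,0,0]]
    - [[0,-0.008,0],[0,0,0]]
    - [[0,-0.0065,0],[0,0,0]]
    - [[0,0,0],[0,0,0]]
    - [[0,0,0],[0,0,0]]
    - [[0,0,0],[0,0,0]]

```text
time: 38.25
ee_pos: [0.4303, 0.2007, 0.0531]
orientation: [0.001, 0.663, 0.749, 0.002]
contact_force: [10.2, 2.0, -5.7]
opening: 0.0118
grip_force: 40.0
```

```bash
python3 - <<'E'
from h import *
def crop(p,u,v,h,S=390):
    im=cv2.cvtColor(p['pixels'],cv2.COLOR_RGB2BGR)
    M=np.float32([[S/(2*h),0,S/2-u*S/(2*h)],[0,S/(2*h),S/2-v*S/(2*h)]])
    return cv2.warpAffine(im,M,(S,S),flags=cv2.INTER_CUBIC)
X=[.585,.25,.05]
p=grab_frame('top');s=grab_frame('scene')
cv2.imwrite('pics/far.png',np.hstack([crop(p,*px(p,X),16),crop(s,*px(s,X),14)]))
print(observe()['ee_pos'])
E
```

```text
[0.43029428 0.20074648 0.05304645]
```

View pics/far.png

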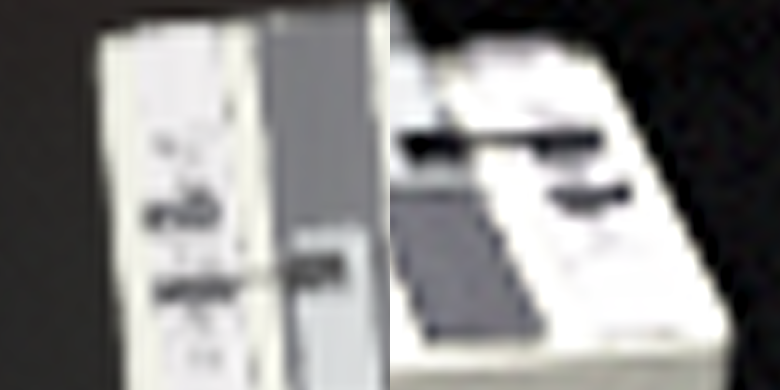

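The pointer bar at (255,277) runs onto the far clip at (195,288), within about 1 mm. Holding.

carry_out:
  moves:
    - [[0,0,0],[0,0,0]]
    - [[0,0,0],[0,0,0]]
    - [[0,0,0],[0,0,0]]
    - [[0,0,0],[0,0,0]]
    - [[0,0,0],[0,0,0]]
    - [[0,0,0],[0,0,0]]
    - [[0,0,0],[0,0,0]]
    - [[0,0,0],[0,0,0]]
    - [[0,0,0],[0,0,0]]
    - [[0,0,0],[0,0,0]]
    - [[0,0,0],[0,0,0]]
    - [[0,0,0],[0,0,0]]
    - [[0,0,0],[0,0,0]]
    - [[0,0,0],[0,0,0]]
    - [[0,0,0],[0,0,0]]
    - [[0,0,0],[0,0,0]]
    - [[0,0,0],[0,0,0]]
    - [[0,0,0],[0,0,0]]
    - [[0,0,0],[0,0,0]]
    - [[0,0,0],[0,0,0]]

```text
time: 40.85
ee_pos: [0.4303, 0.2008, 0.0531]
orientation: [0.001, 0.663, 0.749, 0.002]
contact_force: [10.3, 2.4, -5.6]
opening: 0.0117
grip_force: 40.0
```

carry_out:
  moves:
    - [[0,0,0],[0,0,0]]
    - [[0,0,0],[0,0,0]]
    - [[0,0,0],[0,0,0]]

```text
time: 41.22
ee_pos: [0.4303, 0.2007, 0.053]
orientation: [0.001, 0.663, 0.749, 0.002]
contact_force: [10.6, 1.9, -5.8]
opening: 0.0115
grip_force: 40.0
```

carry_out:
  moves:
    - [[0,0.008,0],[0,0,0]]
    - [[0,0.008,0],[0,0,0]]
    - [[0,0.008,0],[0,0,0]]
    - [[0,0.008,0],[0,0,0]]
    - [[0,0.0065,0],[0,0,0]]
    - [[0,0,0],[0,0,0]]
    - [[0,0,0],[0,0,0]]

```text
time: 42.1
ee_pos: [0.4667, 0.2051, 0.053]
orientation: [0.0, 0.663, 0.749, 0.0]
contact_force: [4.2, 0.1, 2.5]
opening: 0.0117
grip_force: 40.0
```

carry_out:
  moves:
    - [[0,0,0],[0,0,0]]
    - [[0,0,0],[0,0,0]]
    - [[0,0,0],[0,0,0]]
    - [[0,0,0],[0,0,0]]
    - [[0,0,-0.03],[0,0,0]]
    - [[0,0,-0.04],[0,0,0]]
    - [[0,0,-0.04],[0,0,0]]
    - [[0,-0.04,0],[0,0,0]]
    - [[0,0,0],[0,0,0]]
    - [[0,0,0],[0,0,0]]
    - [[0,0,0],[0,0,0]]
  jaw: 0.05

```text
time: 43.48
ee_pos: [0.427, 0.2001, 0.1623]
orientation: [-0.0, 0.663, 0.749, -0.0]
contact_force: [-0.1, -0.3, 0.4]
opening: 0.041
grip_force: 0.0
```

```bash
python3 - <<'E'
from h import *
p=grab_frame('top'); onspindle(p,[.607,-.054]); onspindle(p,[.5967,.03])
d=spot_point(p,'pointer')[0]; print(w(p,d['position']).round(4),d['conf'])
p=grab_frame('scene');d=spot_point(p,'pointer')[0]; print(w(p,d['position']).round(4),d['conf'])
d=spot_point(p,'gauge_grip')[0]; print(w(p,d['position']).round(4),d['conf'])
o=observe();print(o['time'],o['contact_force'],o['opening'])
E
```

```text
spindle 0.048 158 [ 0.6092 -0.0547] [0.063 0.075] 76.8 0.0512
spindle 0.062 25 [ 0.6065 -0.0533] [0.033 0.031] 3.4 0.0762
spindle 0.078 67 [ 0.6065 -0.0536] [0.031 0.031] 0.4 0.0811
spindle 0.09 17 [ 0.6053 -0.0528] [0.012 0.012] 0.9 0.0925
spindle 0.048 168 [0.5954 0.0272] [0.071 0.076] 63.9 0.0509
spindle 0.062 27 [0.5948 0.0298] [0.033 0.032] 24.7 0.075
spindle 0.078 67 [0.5949 0.0292] [0.033 0.033] 26.9 0.0805
spindle 0.09 17 [0.5953 0.0299] [0.012 0.012] 0.4 0.0929
[0.6024 0.2584 0.0476] 0.66
[0.6005 0.2537 0.0553] 0.61
[0.4694 0.2002 0.0984] 0.71
43.725 [-0.54389595 -0.32914672 -0.2948722 ] 0.04123438799818031
```

Heads are down on spindles 1 and 2, the gauge is home and the arm is clear of everything, so I hand it in.

```bash
python3 -c "
from station import arm
print(arm.sign_off())"
```

```text
the job is handed in; nothing more can be done
None
```

The job is handed in at about 44 s: both white heads present are keyed and down on spindles 1 and 2, the gauge was held about 3 s on the near clip and then the far clip and is back home, and the look-alikes and bystanders were not touched; no verdict came back.

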